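# Find the loaded handpiece and dock it

## Task

Only one of the three identical practice handpieces in the leaning case has its heavy motor pack inside: find it by its weight and stand it, foot down, in the sprung green cup of the charging dock, which sinks under it. Put any empty dummy you pull out, foot down, in the white pot; dummies you have not needed to pull stay as they are in the case. Do not shift or knock over the practice jaw, the jar or the bottle.

Things in the scene. Friction and masses are not known exactly. Their poses are not given: they have to be found in the camera images.
- case: fixed case, base 150 (x) x 200 (y) x 12 mm, its cutout block about 105 mm high. Origin on the bench; the base runs from x -50 to +100 mm; x points to its back. Three cutouts in a row along y, 60 mm apart, lean 35 degrees from vertical towards -x (roughly to the robot). 90 mm of each handpiece stands out: 30 mm of body, then neck and tip
- cutout (a point): foot of the middle cutout (case x +30, y 0, z +40 mm; axes as the case's); the outer ones lie 60 mm to either side along y. Each is 60 mm deep along its leaning axis. A sprung pad in each presses the handpiece with about 3 N against the near wall, so pulling it out along the axis takes some 3 to 8 N over 60 mm
- handpiece_a: in the -y cutout: one of three outwardly identical white handpieces, 150 mm long: square body 26 x 26 x 90 mm, then flat-sided aluminium neck 16 x 16 x 52 mm and round tip 10 x 8 mm. Origin: centre of the foot; z runs to the free end, x and y square to the flats. A dummy weighs 45 g, the loaded one 233 to 277 g (pack centred 32 mm from the foot, 1 to 4 mm of play); which it is changes from start to start and cannot be seen
- handpiece_b: in the middle cutout: one of three outwardly identical white handpieces, 150 mm long: square body 26 x 26 x 90 mm, then flat-sided aluminium neck 16 x 16 x 52 mm and round tip 10 x 8 mm. Origin: centre of the foot; z runs to the free end, x and y square to the flats. A dummy weighs 45 g, the loaded one 233 to 277 g (pack centred 32 mm from the foot, 1 to 4 mm of play); which it is changes from start to start and cannot be seen
- handpiece_c: in the +y cutout: one of three outwardly identical white handpieces, 150 mm long: square body 26 x 26 x 90 mm, then flat-sided aluminium neck 16 x 16 x 52 mm and round tip 10 x 8 mm. Origin: centre of the foot; z runs to the free end, x and y square to the flats. A dummy weighs 45 g, the loaded one 233 to 277 g (pack centred 32 mm from the foot, 1 to 4 mm of play); which it is changes from start to start and cannot be seen
- dock: fixed grey charging dock, 100 x 100 mm base and 94 x 94 mm walls 50 mm high, around the green sprung cup. Origin: centre of its underside, z up
- dock_cup (a joint): how far the green cup has sunk (m, 0 to 0.018). Spring 230 N/m with 0.1 N of preload: about 1 mm under a dummy, 3 mm under two, 9 to 11 mm under the loaded handpiece. The cup is 74 x 74 mm outside, 64 x 64 mm inside, 63 mm deep; its rim stands 100 mm above the bench when empty
- dock_floor (a point): centre of the inside floor of the green cup, 37 mm above the bench when empty; z up, x and y square to the walls; sinks with the cup
- pot: fixed round white pot, 90 mm outside diameter, 85 mm high, wall 4 mm. Origin: centre of its underside
- pot_floor (a point): centre of the pot's inside floor, 6 mm above the bench; the inside is 78 to 82 mm wide and 79 mm deep
- jaw: bystander: practice jaw on a blue plate, 60 x 64 mm, 37 mm high. Origin: centre of its underside
- jar: bystander: amber jar with black cap, 48 mm diameter, 70 mm high. Origin: centre of its underside
- bottle: bystander: blue bottle with white cap, 44 mm diameter, 115 mm high. Origin: centre of its underside
Things that resemble listed ones, but are neither listed nor needed, are in the scene too. Leave any turquoise look-alike of the handpiece_c alone. There is more than one size of the pot; the one meant has the size given above.

How it is judged (in metres and radians):
At the end, for the whole second after the job is handed in: The loaded handpiece stands in the green cup (foot under 45 mm off centre and 30 mm above its floor, leaning under 0.9 rad), sunk over 7 mm; each other one is in its cutout (foot moved under 12 mm) or likewise foot down in the pot; all at rest (under 20 mm/s) (value of joint dock_cup above 0.007 m and (((horizontal distance between handpiece_a and dock_floor below 0.045 m and z of handpiece_a in the frame of dock_floor below 0.03 m and angle between handpiece_a's own z axis and vertical below 0.9 rad) and ((horizontal distance between handpiece_b and pot_floor below 0.045 m and z of handpiece_b in the frame of pot_floor below 0.03 m and angle between handpiece_b's own z axis and vertical below 0.9 rad) or distance of handpiece_b from where it was at the start of the episode below 0.012 m) and ((horizontal distance between handpiece_c and pot_floor below 0.045 m and z of handpiece_c in the frame of pot_floor below 0.03 m and angle between handpiece_c's own z axis and vertical below 0.9 rad) or distance of handpiece_c from where it was at the start of the episode below 0.012 m)) or ((horizontal distance between handpiece_b and dock_floor below 0.045 m and z of handpiece_b in the frame of dock_floor below 0.03 m and angle between handpiece_b's own z axis and vertical below 0.9 rad) and ((horizontal distance between handpiece_a and pot_floor below 0.045 m and z of handpiece_a in the frame of pot_floor below 0.03 m and angle between handpiece_a's own z axis and vertical below 0.9 rad) or distance of handpiece_a from where it was at the start of the episode below 0.012 m) and ((horizontal distance between handpiece_c and pot_floor below 0.045 m and z of handpiece_c in the frame of pot_floor below 0.03 m and angle between handpiece_c's own z axis and vertical below 0.9 rad) or distance of handpiece_c from where it was at the start of the episode below 0.012 m)) or ((horizontal distance between handpiece_c and dock_floor below 0.045 m and z of handpiece_c in the frame of dock_floor below 0.03 m and angle between handpiece_c's own z axis and vertical below 0.9 rad) and ((horizontal distance between handpiece_a and pot_floor below 0.045 m and z of handpiece_a in the frame of pot_floor below 0.03 m and angle between handpiece_a's own z axis and vertical below 0.9 rad) or distance of handpiece_a from where it was at the start of the episode below 0.012 m) and ((horizontal distance between handpiece_b and pot_floor below 0.045 m and z of handpiece_b in the frame of pot_floor below 0.03 m and angle between handpiece_b's own z axis and vertical below 0.9 rad) or distance of handpiece_b from where it was at the start of the episode below 0.012 m))) and linear speed of each of handpiece_a, handpiece_b, handpiece_c below 0.02 m/s); the robot touches nothing.
It fails at once if the jaw is shifted more than 25 mm or tipped more than 0.4 rad (distance of jaw from where it was at the start of the episode above 0.025 m or angle between jaw's own z axis and vertical above 0.4 rad).
It fails at once if the jar is shifted more than 25 mm or tipped more than 0.4 rad (distance of jar from where it was at the start of the episode above 0.025 m or angle between jar's own z axis and vertical above 0.4 rad).
It fails at once if the bottle is shifted more than 25 mm or tipped more than 0.4 rad (distance of bottle from where it was at the start of the episode above 0.025 m or angle between bottle's own z axis and vertical above 0.4 rad).
It also fails if it takes over 70 s, if anything falls off the work surface, if the arm or the gripper's body presses on something with over 40 N, if the wrist force passes 120 N, or if a joint passes its speed limit or range.

## Robot

A 6-joint arm with a two-finger parallel gripper is mounted at the origin on the work surface. World frame = base frame: x ahead of the robot, y to its left, z up, the work surface at z = 0. Lengths are in m, angles in degrees, forces in N, time in s.
With the tool pointing down it reaches from about 0.35 to 0.875 m from the base axis. Payload 4.2 kg.
Tool frame: the origin (TCP) lies at the very end of the fingers, on their centre line; the grasp point (between the pads) lies behind it (r.grip_point_offset is the z of the grasp point in the tool frame, in m); z points along the fingers, y is the direction in which the jaws open and shut (so a half turn about z gives the same grasp; the last joint's range is limited). The gripper opens to 87 mm and grips with 3 to 60 N. Pads are 19 mm wide; open, the fingers measure 117 mm over their backs; the gripper's body (75 mm by 190 mm) begins 51 mm behind the grasp point.
Start: joints at [-54.74, 22.042, 0.453, 0, -68.411, -14.817], TCP at [0.218, -0.586, 0.223] pointing down, gripper open.
Joint ranges: [-179.83, 179.83], [-69.29, 118.12], [-61.27, 80.66], [-181.25, 117.63], [-171.15, -9.14], [-177.46, 177.46]. Speed limits (degrees/s): [159.86, 159.86, 180, 180, 180, 180].

## Interface

Orientations are given as a 3x3 rotation matrix whose columns are the frame's x, y, z axes.
In Python, from station import r, capture, workorder gives the robot as it stands. The module is installed in compiled form; this text tells all that it offers.
- The arm moves only by the shell command python3 -m crank 'ROWS'. ROWS is JSON, a list of rows, each an object with "delta_rot": the turn, a rotation vector about the tool's x, y, z in rad, a list of three; "linear": the shift along the tool's x, y, z in m, a list of three; "gripper": the opening in per cent of the stroke, from 0 (shut) to 100 (fully open). A call has 1 to 10 rows; each row shifts and turns the commanded pose from where the row before left it, along the tool's axes as they then stand; what a row does not reach is not made up. A row lasts 1/8 s, in which the tool goes at most 62.5 mm and 10.7 degrees, less where a joint would pass 70% of its speed; a pose out of reach is approached as far as the arm can. A call is refused whole if a number of a shift passes 0.0625 or a number of a turn 0.188, either way. A call with a gripper value outside its range is refused whole. The fingers move at their own pace and stop on an object; the grip force is fixed at half the most. Time passes only in rows, so rows that do not move let the fingers close. It gives the time, the measured TCP pose, the force and the opening at its end, in the units of the state.
- r.sense(): the state, without advancing time (a new reading comes with each control period).
- capture(name): name is "side" or "top" or "wrist"; returns a dict with "img" (420x560x3 uint8, blue, green, red), "fx", "fy", "cx", "cy" (pixels), "world_from_camera" (4x4, takes a point from camera to world coordinates). Camera axes: x right, y down, z forward; pixel columns grow to the right and rows downward; lengths in m; the calibration is good to about 2 mm. A picture is of the moment at which its call begins. There is no depth.
- workorder.finish_job(): hands the job in, once; it reports no verdict.
The state is a dict: "time_s": time; "joints": joint angles; "joint_velocities": joint speeds; "effort": joint torques, N m; "tcp_pos": TCP position; "ee_rot": TCP orientation; "wrist_force": force on the tool from outside, world axes, zero at the start; "moment": the same for the moment, N m; "gripper_width": opening from 0.0 (shut) to 1.0 (fully open).
Only numpy, scipy, OpenCV 4.12 (cv2) and the standard library are available. Lean on these libraries where they do the work, as an engineer would, in place of code of your own. Each camera call takes 0.05 s, during which the arm holds its last target.

## Working session

There is one attempt and no reset: what is moved stays moved. The work goes in short steps, Python scripts to look and compute and a shell command to move; the robot and the scene stay as the last step left them, time stands still between calls to the robot, and variables do not carry over. Pictures are saved under pics/ and viewed, and the job is handed in when it is done.

```bash
mkdir -p pics; ls; python3 - <<'E'
from station import r, capture, workorder
import cv2, numpy as np
print(r.sense(), r.grip_point_offset)
for n in ["side","top","wrist"]:
    c=capture(n); cv2.imwrite(f"pics/{n}0.png",c["img"])
    print(n,c["fx"],c["fy"],c["cx"],c["cy"]); print(np.round(c["world_from_camera"],4).tolist())
E
```

```text
pics
{'time_s': 0.0, 'joints': array([-5.47423808e+01,  2.20930458e+01,  3.79079426e-01, -2.86623397e-02,
       -6.84106145e+01, -1.48165533e+01]), 'joint_velocities': array([-0.04114201,  0.11336821, -0.02704817,  0.08209491,  0.04111734,
       -0.16760687]), 'effort': array([-5.20118429e-04, -3.90668750e+01,  1.87407142e+01,  4.22013536e+00,
        1.10036097e-02, -1.80611282e-04]), 'tcp_pos': array([ 0.21808268, -0.58507381,  0.2214316 ]), 'ee_rot': array([[-9.37096314e-01, -3.49069811e-01, -8.75293283e-04],
       [-3.49070892e-01,  9.37094091e-01,  2.04397189e-03],
       [ 1.06743281e-04,  2.22093793e-03, -9.99997528e-01]]), 'wrist_force': array([ 0.76512176,  0.75699727, -0.41852525]), 'moment': array([0.02132945, 0.04471496, 0.00847252]), 'gripper_width': 1.0005554275543336} -0.0187
side 512.7694450867542 512.7694450867542 273.70102695233936 213.97322616422957
[[-0.744, -0.4535, 0.4907, -0.1232], [-0.6682, 0.5073, -0.5442, 0.6939], [-0.0021, -0.7328, -0.6805, 0.9371], [0.0, 0.0, 0.0, 1.0]]
top 416.5371493116341 416.5371493116341 279.72912164710084 211.06864047603116
[[0.0066, -0.9982, 0.0591, 0.4502], [-0.9999, -0.0071, -0.0078, 0.0171], [0.0082, -0.0591, -0.9982, 0.9553], [0.0, 0.0, 0.0, 1.0]]
wrist 328.264579480459 328.264579480459 277.4016556898074 206.22399794832936
[[-0.3498, 0.9039, 0.2463, 0.1494], [0.9368, 0.3366, 0.0951, -0.6119], [0.003, 0.264, -0.9645, 0.3835], [0.0, 0.0, 0.0, 1.0]]
```

View pics/top0.png

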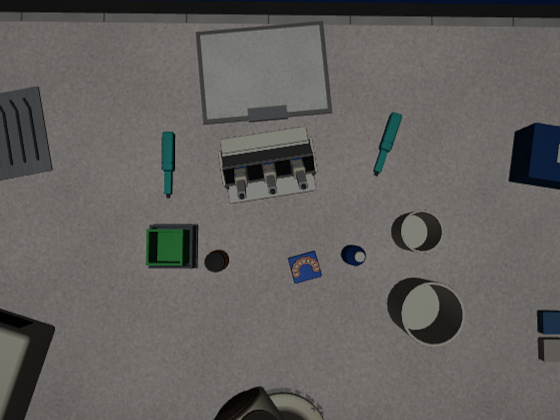

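View pics/side0.png

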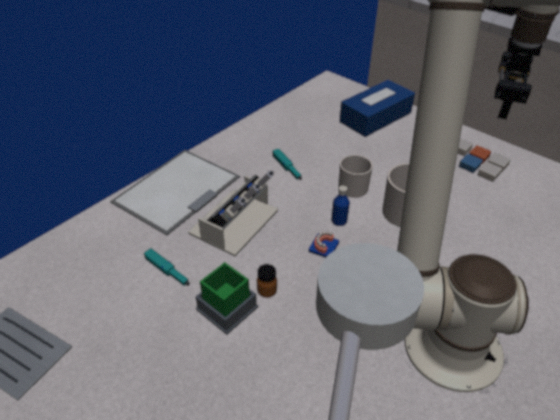

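View pics/wrist0.png

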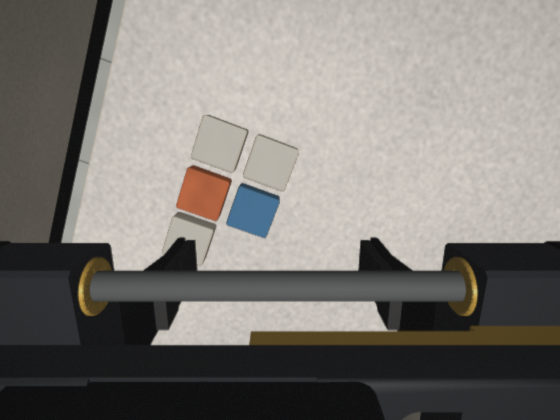

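The top view shows the case at about (268,165) px, leaning towards the robot. The green dock is at (172,246), the jar at (217,261), the jaw at (305,267) and the bottle at (354,256). There are two pots, the small one at (416,231) and the large one at (432,313). Next I'll zoom in and measure.

```bash
cat > h.py <<'E'
import numpy as np, cv2
from station import r, capture, workorder
def proj(c,P):
    T=np.linalg.inv(c["world_from_camera"]); P=np.atleast_2d(P)
    q=P@T[:3,:3].T+T[:3,3]
    return np.c_[c["fx"]*q[:,0]/q[:,2]+c["cx"], c["fy"]*q[:,1]/q[:,2]+c["cy"]]
def ray(c,u,v,z):
    W=c["world_from_camera"]; d=W[:3,:3]@np.array([(u-c["cx"])/c["fx"],(v-c["cy"])/c["fy"],1.])
    o=W[:3,3]; return o+d*(z-o[2])/d[2]
def Rz(a): return np.array([[np.cos(a),-np.sin(a),0],[np.sin(a),np.cos(a),0],[0,0,1]])
def box(x0,x1,y0,y1,z0,z1): return np.array([[x,y,z] for x in(x0,x1) for y in(y0,y1) for z in(z0,z1)])
EDG=[(0,1),(2,3),(4,5),(6,7),(0,2),(1,3),(4,6),(5,7),(0,4),(1,5),(2,6),(3,7)]
S=4
def crop(c,u0,v0,u1,v1,s=S):
    return cv2.resize(c["img"][v0:v1,u0:u1],None,fx=s,fy=s,interpolation=cv2.INTER_CUBIC)
E
python3 - <<'E'
from h import *
c=capture("top"); 
cv2.imwrite("pics/t1.png",cv2.convertScaleAbs(crop(c,190,110,340,220,5),alpha=1.8))
cv2.imwrite("pics/t2.png",cv2.convertScaleAbs(crop(c,130,200,330,300,4),alpha=1.8))
cv2.imwrite("pics/t3.png",cv2.convertScaleAbs(crop(c,330,190,480,300,5),alpha=1.8))
E
```

```text
(no output)
```

View pics/t1.png

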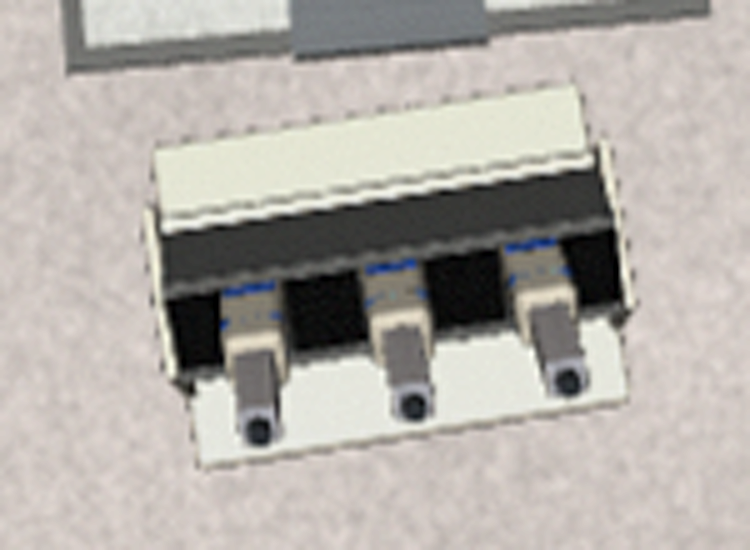

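View pics/t2.png

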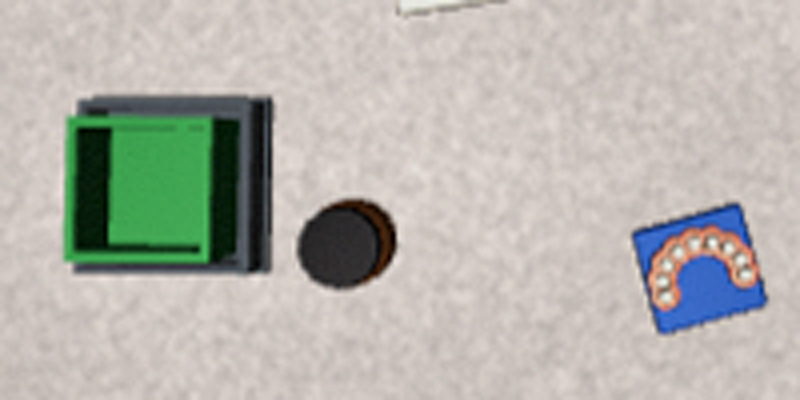

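View pics/t3.png

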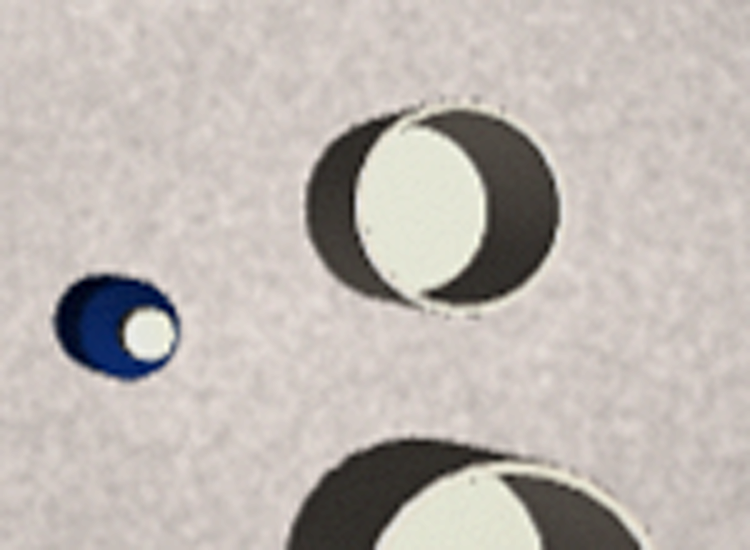

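```bash
cat > fit.py <<'E'
from h import *
from scipy.optimize import least_squares
c=capture("top"); s=capture("side")
f=lambda x,y,u0,v0,k:((x+.5)/k-.5+u0,(y+.5)/k-.5+v0)
px=[f(259,430,190,110,5),f(413,406,190,110,5),f(568,381,190,110,5)]+[f(205,465,190,110,5),f(627,402,190,110,5)]
a=np.radians(35); ax=np.array([-np.sin(a),0,np.cos(a)])
M=[np.array([.03,y,.04])+.15*ax for y in(.06,0,-.06)]+[np.array([-.05,.1,.012]),np.array([-.05,-.1,.012])]
px=np.array(px);M=np.array(M)
g=lambda p:(M@Rz(p[2]).T+[p[0],p[1],0])
sol=least_squares(lambda p:(proj(c,g(p))-px).ravel(),[.55,0,0.1])
p=sol.x;print("case",p,np.degrees(p[2]),np.round(sol.fun,1))
np.save("case.npy",p)
# dock: rim z .1 corners, pot rim
for n,(x,y,u,v,k,z) in dict(dTL=(66,117,130,200,4,.1),dBL=(66,263,130,200,4,.1),dTR=(214,117,130,200,4,.1),dBR=(213,264,130,200,4,.1),
  potL=(357,207,330,190,5,.085),potR=(560,207,330,190,5,.085),potT=(458,104,330,190,5,.085),potB=(458,312,330,190,5,.085),
  jar=(340,247,130,200,4,.07),bottle=(150,334,330,190,5,.115),jaw=(702,270,130,200,4,.02)).items():
    print(n,np.round(ray(c,*f(x,y,u,v,k),z),4))
E
python3 fit.py
```

```text
case [0.5905611  0.03401173 0.15926312] 9.12510485991221 [-0.1  0.2  0.2  0.3  0.2  0.6 -1.5 -0.4  1.1 -1. ]
dTL [0.4624 0.2836 0.1   ]
dBL [0.3882 0.2817 0.1   ]
dTR [0.4629 0.208  0.1   ]
dBR [0.3881 0.207  0.1   ]
potL [ 0.4618 -0.2437  0.085 ]
potR [ 0.4623 -0.3289  0.085 ]
potT [ 0.5053 -0.2866  0.085 ]
potB [ 0.4183 -0.2855  0.085 ]
jar [0.3953 0.147  0.07  ]
bottle [ 0.4098 -0.1507  0.115 ]
jaw [ 0.3806 -0.0477  0.02  ]
```

```bash
cat > ov.py <<'E'
from h import *
p=np.load("case.npy"); a=np.radians(35)
def lean(): return np.array([[np.cos(a),0,-np.sin(a)],[0,1,0],[np.sin(a),0,np.cos(a)]])
def draw(name,out,u0,v0,u1,v1,k):
    c=capture(name); im=cv2.convertScaleAbs(crop(c,u0,v0,u1,v1,k),alpha=1.6)
    def d(B,R,t,col):
        q=proj(c,B@R.T+t); q=((q-[u0,v0]+.5)*k-.5).astype(int)
        for i,j in EDG: cv2.line(im,tuple(map(int,q[i])),tuple(map(int,q[j])),col,1)
    R=Rz(p[2]);t=np.array([p[0],p[1],0])
    d(box(-.05,.1,-.1,.1,0,.012),R,t,(0,0,255))
    for y in(-.06,0,.06):
        tt=R@np.array([.03,y,.04])+t
        d(box(-.013,.013,-.013,.013,0,.09),R@lean(),tt,(255,0,0)); d(box(-.008,.008,-.008,.008,.09,.142),R@lean(),tt,(0,200,255))
    d(box(-.037,.037,-.037,.037,.04,.1),Rz(.01),np.array([.4255,.245,0]),(0,0,255))
    th=np.linspace(0,2*np.pi,40)
    for rr,z,x,y in((.045,.085,.462,-.286),(.024,.07,.395,.147),(.045,0,.462,-.286),(.024,0,.395,.147),(.022,0,.41,-.15)):
        q=proj(c,np.c_[x+rr*np.cos(th),y+rr*np.sin(th),0*th+z]);q=((q-[u0,v0]+.5)*k-.5).astype(int)
        cv2.polylines(im,[q.astype(np.int32)],True,(255,0,255),1)
    cv2.imwrite(out,im)
draw("side","pics/ovs.png",180,140,380,330,4*0.99//1)
draw("top","pics/ovt.png",190,110,340,220,5)
E
sed -i 's/4\*0.99\/\/1/3/' ov.py; python3 ov.py
```

```text
(no output)
```

View pics/ovs.png

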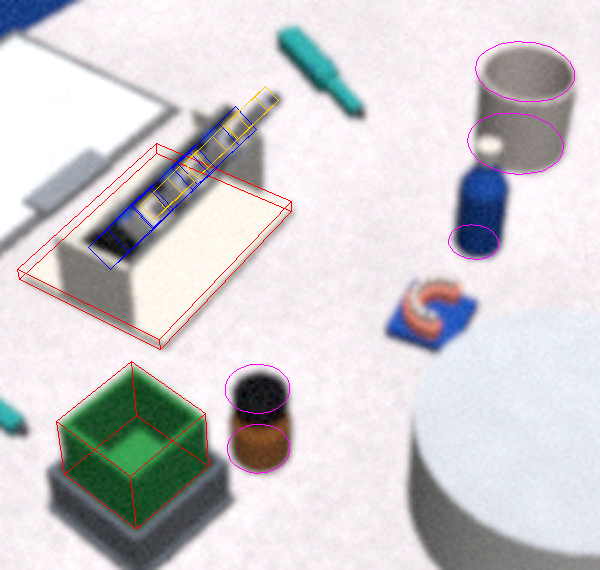

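View pics/ovt.png

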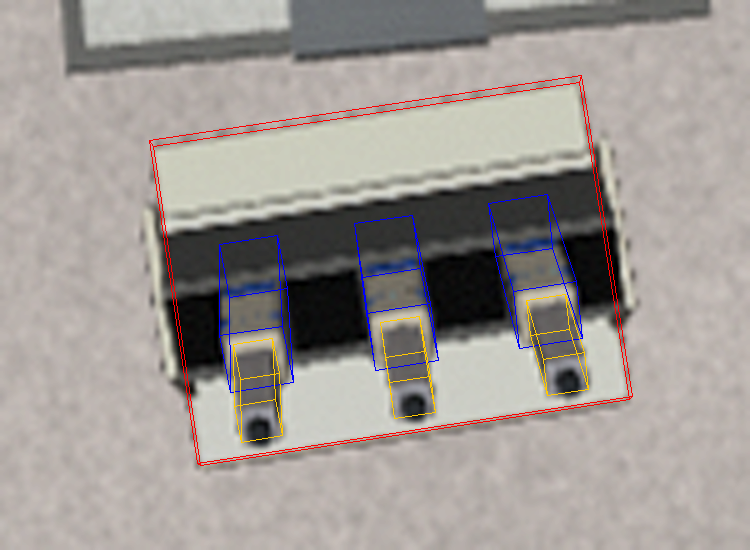

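The fit agrees with both views to about 2–3 mm. The top-view tips are within 0.6 px. I'll write a planner that prints the distances still to go in tool axes.

```bash
cat > pl.py <<'E'
from h import *
from scipy.spatial.transform import Rotation as Ro
p=np.load("case.npy"); a=np.radians(35)
Rc=Rz(p[2]); tc=np.array([p[0],p[1],0])
YS={'a':-.06,'b':0.,'c':.06}
ax=Rc@np.array([-np.sin(a),0,np.cos(a)])
def Rlean():
    z=-ax; y=Rc[:,1]; return np.c_[np.cross(y,z),y,z]
def Rdown(yaw): # tool y at angle yaw from +Y
    y=Rz(yaw)[:,1]; z=np.array([0,0,-1.]); return np.c_[np.cross(y,z),y,z]
def hp(k,zh): # point along handpiece k axis in case
    return tc+Rc@np.array([.03,YS[k],.04])+zh*ax
def togo(R,t,Rcur=None,tcur=None):
    s=r.sense(); Rcur=s["ee_rot"] if Rcur is None else Rcur; tcur=s["tcp_pos"] if tcur is None else tcur
    rv=Ro.from_matrix(Rcur.T@R).as_rotvec()
    print("t",round(float(s["time_s"]),2),"tcp",np.round(s["tcp_pos"],4),"target",np.round(t,4))
    print("rotvec(tool)",np.round(rv,4),"deg",round(float(np.degrees(np.linalg.norm(rv))),1))
    print("shift in current tool axes",np.round(Rcur.T@(t-tcur),4)," in target axes",np.round(R.T@(t-tcur),4))
    print("F",np.round(s["wrist_force"],2),"M",np.round(s["moment"],3),"w",round(float(s["gripper_width"]),3),"j",np.round(s["joints"],1))
E
python3 - <<'E'
from pl import *
for k in 'abc': print(k,hp(k,0),hp(k,.094),hp(k,.194))
togo(Rlean(),hp('b',.194))
print(r.sense()["ee_rot"],Rlean())
E
```

```text
a [ 0.62969688 -0.02047121  0.04      ] [ 0.57646303 -0.02902182  0.11700029] [ 0.51983128 -0.03811821  0.1989155 ]
b [0.62018143 0.03876945 0.04      ] [0.56694759 0.03021885 0.11700029] [0.51031584 0.02112246 0.1989155 ]
c [0.61066599 0.09801012 0.04      ] [0.55743215 0.08945951 0.11700029] [0.5008004  0.08036312 0.1989155 ]
t 0.4 tcp [ 0.2183 -0.5855  0.2224] target [0.5103 0.0211 0.1989]
rotvec(tool) [ 0.0607 -0.6089  0.1912] deg 36.7
shift in current tool axes [-0.4855  0.4665  0.0236]  in target axes [-0.3015  0.5527  0.2398]
F [ 0.41  0.85 -0.54] M [-0.024 -0.013  0.035] w 1.0 j [-54.7  22.1   0.4  -0.  -68.4 -14.8]
[[-9.37036644e-01 -3.49231026e-01 -1.37006677e-04]
 [-3.49231053e-01  9.37036587e-01  3.27375702e-04]
 [ 1.40505171e-05  3.54610015e-04 -9.99999937e-01]] [[-0.80878519 -0.1585907   0.56631749]
 [-0.1299099   0.98734441  0.09096389]
 [-0.57357644  0.         -0.81915204]]
```

```bash
python3 -m crank '[{"linear":[0,0,-0.06],"delta_rot":[0,0,0],"gripper":50},{"linear":[-0.042,0.04,0],"delta_rot":[0,0,0],"gripper":50},{"linear":[-0.042,0.04,0],"delta_rot":[0,0,0],"gripper":50},{"linear":[-0.042,0.04,0],"delta_rot":[0,0,0],"gripper":50},{"linear":[-0.042,0.04,0],"delta_rot":[0,0,0],"gripper":50},{"linear":[-0.042,0.04,0],"delta_rot":[0,0,0],"gripper":50},{"linear":[-0.042,0.04,0],"delta_rot":[0,0,0],"gripper":50},{"linear":[-0.042,0.04,0],"delta_rot":[0,0,0],"gripper":50},{"linear":[-0.042,0.04,0],"delta_rot":[0,0,0],"gripper":50},{"linear":[-0.042,0.04,0],"delta_rot":[0,0,0],"gripper":50}]'; python3 -c "
from pl import *
togo(Rlean(),hp('b',.194))"
```

```text
time_s: 1.65
tcp_pos: [0.4473, -0.1144, 0.283]
ee_rot: [[-0.937, -0.35, 0.001], [-0.35, 0.937, 0.0], [-0.001, -0.0, -1.0]]
wrist_force: [0.8, -0.6, 0.1]
gripper_width: 0.501
t 1.65 tcp [ 0.4473 -0.1144  0.283 ] target [0.5103 0.0211 0.1989]
rotvec(tool) [ 0.0601 -0.6076  0.1917] deg 36.7
shift in current tool axes [-0.1063  0.105   0.0842]  in target axes [-0.0204  0.1238  0.1169]
F [ 0.8  -0.56  0.07] M [-0.048 -0.069  0.002] w 0.501 j [  5.9   3.4 -15.3   0.  -71.3 -75.5]
```

```bash
python3 -m crank '[{"linear":[0,0,0],"delta_rot":[0.015,-0.152,0.048],"gripper":50},{"linear":[0,0,0],"delta_rot":[0.015,-0.152,0.048],"gripper":50},{"linear":[0,0,0],"delta_rot":[0.015,-0.152,0.048],"gripper":50},{"linear":[0,0,0],"delta_rot":[0.015,-0.152,0.048],"gripper":50},{"linear":[-0.006,0.041,0.02],"delta_rot":[0,0,0],"gripper":50},{"linear":[-0.006,0.041,0.03],"delta_rot":[0,0,0],"gripper":50},{"linear":[-0.006,0.041,0.03],"delta_rot":[0,0,0],"gripper":50},{"linear":[0,0,0],"delta_rot":[0,0,0],"gripper":50}]'; python3 -c "
from pl import *
togo(Rlean(),hp('b',.164))
c=capture('top'); cv2.imwrite('pics/t5.png',cv2.convertScaleAbs(crop(c,180,90,360,225,4),alpha=1.6))
c=capture('side'); cv2.imwrite('pics/s5.png',cv2.convertScaleAbs(crop(c,180,100,380,250,4),alpha=1.6))
c=capture('wrist'); cv2.imwrite('pics/w5.png',cv2.convertScaleAbs(c['img'],alpha=1.3))
"
```

```text
time_s: 2.65
tcp_pos: [0.4819, -0.0132, 0.2369]
ee_rot: [[-0.811, -0.15, 0.566], [-0.13, 0.989, 0.076], [-0.571, -0.012, -0.821]]
wrist_force: [-1.5, -0.5, -0.4]
gripper_width: 0.501
t 2.65 tcp [ 0.4819 -0.0132  0.2369] target [0.5273 0.0239 0.1743]
rotvec(tool) [-0.0144 -0.0037 -0.0003] deg 0.9
shift in current tool axes [-0.0059  0.0306  0.0798]  in target axes [-0.0056  0.0294  0.0803]
F [-1.48 -0.45 -0.41] M [-0.234  1.227 -0.042] w 0.501 j [  20.    -8.5  -51.4   28.8  -14.7 -127. ]
```

View pics/s5.png

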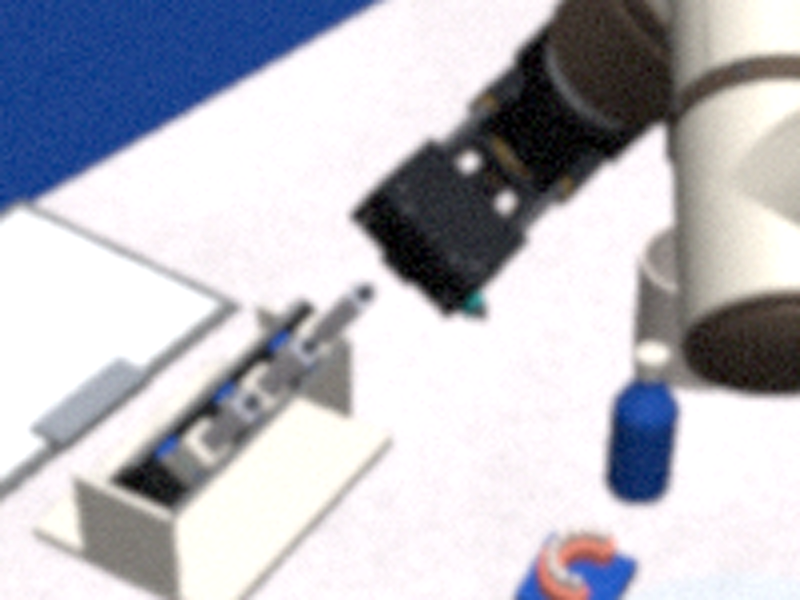

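View pics/w5.png

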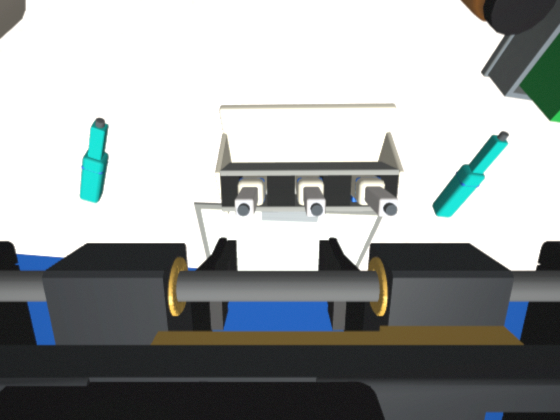

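The side view shows the gripper about 10 mm short of the middle handpiece. The wrist view shows the three tips at (246,207), (317,208) and (389,208). At full 35° tilt joint 5 is near its limit (-14.7°, limit -9.1°), and some of the shift was lost. The pads are flat in the jaw plane, so I can tilt the tool only 15° and still grip the neck on its flats.

```bash
cat >> pl.py <<'E'
def Rt(tilt,yaw=None):
    yaw=p[2] if yaw is None else yaw
    b=np.radians(tilt); z=Rz(yaw)@np.array([np.sin(b),0,-np.cos(b)]); y=Rz(yaw)[:,1]
    return np.c_[np.cross(y,z),y,z]
def grasp(k,zg,tilt,back=0.):
    R=Rt(tilt); return R,hp(k,zg+back)+.0187*R[:,2]
E
python3 -c "
from pl import *
togo(*grasp('b',.113,15,.07))"
```

```text
t 2.8 tcp [ 0.4832 -0.0142  0.2395] target [0.5213 0.0229 0.1718]
rotvec(tool) [-0.0136  0.3505 -0.0077] deg 20.1
shift in current tool axes [0.0034 0.0317 0.0799]  in target axes [-0.0245  0.0306  0.0766]
F [-0.06  0.3   0.87] M [-0.149  1.164  0.003] w 0.5 j [  19.9   -8.7  -51.2   28.5  -14.7 -126.9]
```

```bash
python3 -m crank '[{"linear":[0,0,0],"delta_rot":[-0.007,0.175,-0.004],"gripper":50},{"linear":[0,0,0],"delta_rot":[-0.007,0.175,-0.004],"gripper":50},{"linear":[-0.015,0.03,0],"delta_rot":[0,0,0],"gripper":50},{"linear":[-0.01,0,0.035],"delta_rot":[0,0,0],"gripper":50},{"linear":[0,0,0.02],"delta_rot":[0,0,0],"gripper":50},{"linear":[0,0,0],"delta_rot":[0,0,0],"gripper":50}]'; python3 -c "
from pl import *
togo(*grasp('b',.113,15,.07))
c=capture('side'); cv2.imwrite('pics/s6.png',cv2.convertScaleAbs(crop(c,180,100,380,250,4),alpha=1.6))
c=capture('wrist'); cv2.imwrite('pics/w6.png',cv2.convertScaleAbs(c['img'],alpha=1.3))
"
```

```text
time_s: 3.55
tcp_pos: [0.5197, 0.0158, 0.1928]
ee_rot: [[-0.947, -0.148, 0.284], [-0.145, 0.989, 0.032], [-0.286, -0.01, -0.958]]
wrist_force: [-0.8, -0.5, 0.5]
gripper_width: 0.497
t 3.55 tcp [0.5197 0.0158 0.1928] target [0.5213 0.0229 0.1718]
rotvec(tool) [-0.0129  0.0278 -0.0071] deg 1.8
shift in current tool axes [0.0034 0.007  0.0208]  in target axes [0.0028 0.0067 0.021 ]
F [-0.76 -0.51  0.48] M [-0.086  0.579  0.005] w 0.497 j [  22.3    5.4  -31.5    7.3  -37.4 -108.9]
```

View pics/s6.png

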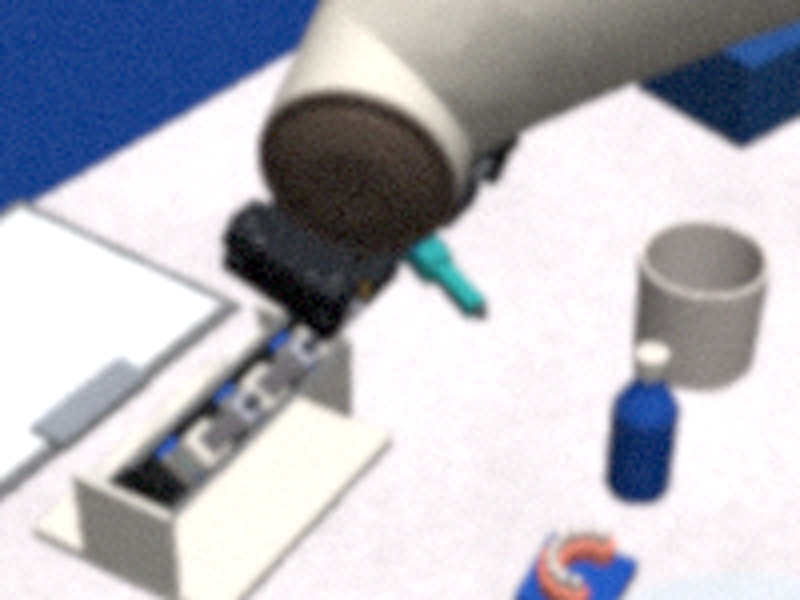

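View pics/w6.png

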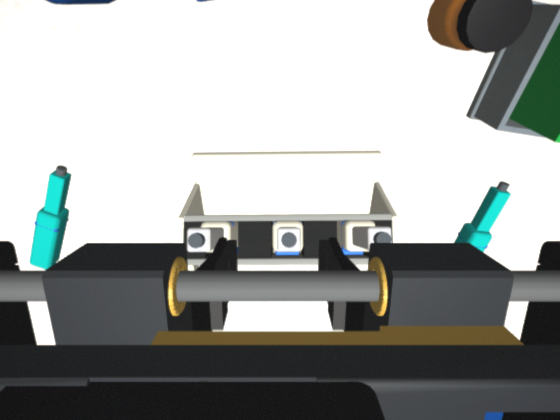

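The wrist view puts the middle tip at (288,240), between the fingers at (235) and (325). The roughly 5 mm sideways offset matches the computed +6.7 mm, so I'll correct it and go in along the handpiece axis.

```bash
python3 -m crank '[{"linear":[0.003,0.007,0.01],"delta_rot":[-0.013,0.028,-0.007],"gripper":50},{"linear":[0,0,0.011],"delta_rot":[0,0,0],"gripper":50},{"linear":[-0.008,0,0.022],"delta_rot":[0,0,0],"gripper":50},{"linear":[-0.008,0,0.022],"delta_rot":[0,0,0],"gripper":50},{"linear":[-0.005,0,0.014],"delta_rot":[0,0,0],"gripper":50},{"linear":[0,0,0],"delta_rot":[0,0,0],"gripper":50}]'; python3 -c "
from pl import *
togo(*grasp('b',.113,15,.0))
c=capture('wrist'); cv2.imwrite('pics/w7.png',cv2.convertScaleAbs(c['img'],alpha=1.3))
c=capture('side'); cv2.imwrite('pics/s7.png',cv2.convertScaleAbs(crop(c,180,100,380,250,4),alpha=1.6))
"
```

```text
time_s: 4.4
tcp_pos: [0.5565, 0.0291, 0.1207]
ee_rot: [[-0.954, -0.16, 0.255], [-0.155, 0.987, 0.041], [-0.258, -0.001, -0.966]]
wrist_force: [-0.2, -0.1, 0.2]
gripper_width: 0.504
t 4.4 tcp [0.5565 0.0291 0.1207] target [0.561  0.0293 0.1145]
rotvec(tool) [-0.0004 -0.0004  0.0013] deg 0.1
shift in current tool axes [-0.0027 -0.0006  0.0072]  in target axes [-0.0027 -0.0006  0.0072]
F [-0.22 -0.08  0.2 ] M [-0.114  0.508 -0.003] w 0.504 j [  21.4   14.8  -31.     6.4  -29.7 -107.3]
```

View pics/w7.png

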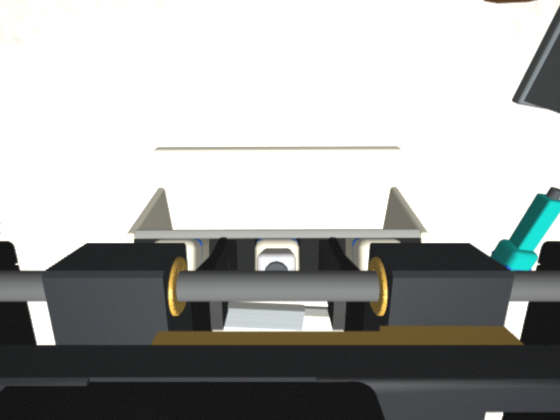

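The handpiece is centred at (277,268) between the fingers. I'll go the last 7 mm and close.

```bash
python3 -m crank '[{"linear":[-0.003,0,0.007],"delta_rot":[0,0,0],"gripper":50},{"linear":[0,0,0],"delta_rot":[0,0,0],"gripper":50},{"linear":[0,0,0],"delta_rot":[0,0,0],"gripper":0},{"linear":[0,0,0],"delta_rot":[0,0,0],"gripper":0},{"linear":[0,0,0],"delta_rot":[0,0,0],"gripper":0},{"linear":[0,0,0],"delta_rot":[0,0,0],"gripper":0}]'; python3 -c "
from pl import *
togo(*grasp('b',.113,15,.0))
c=capture('side'); cv2.imwrite('pics/s8.png',cv2.convertScaleAbs(crop(c,180,100,380,250,4),alpha=1.6))
"
```

```text
time_s: 5.25
tcp_pos: [0.5614, 0.0299, 0.1162]
ee_rot: [[-0.953, -0.16, 0.258], [-0.155, 0.987, 0.041], [-0.261, -0.0, -0.965]]
wrist_force: [0.2, -1.2, 1.1]
gripper_width: 0.182
t 5.25 tcp [0.5614 0.0299 0.1162] target [0.561  0.0293 0.1145]
rotvec(tool) [-0.0001  0.0021  0.0014] deg 0.1
shift in current tool axes [ 0.001  -0.0005  0.0015]  in target axes [ 0.001  -0.0005  0.0015]
F [ 0.16 -1.19  1.08] M [-0.352  0.514 -0.129] w 0.182 j [  21.2   15.6  -30.8    6.5  -29.  -107.3]
```

View pics/s8.png

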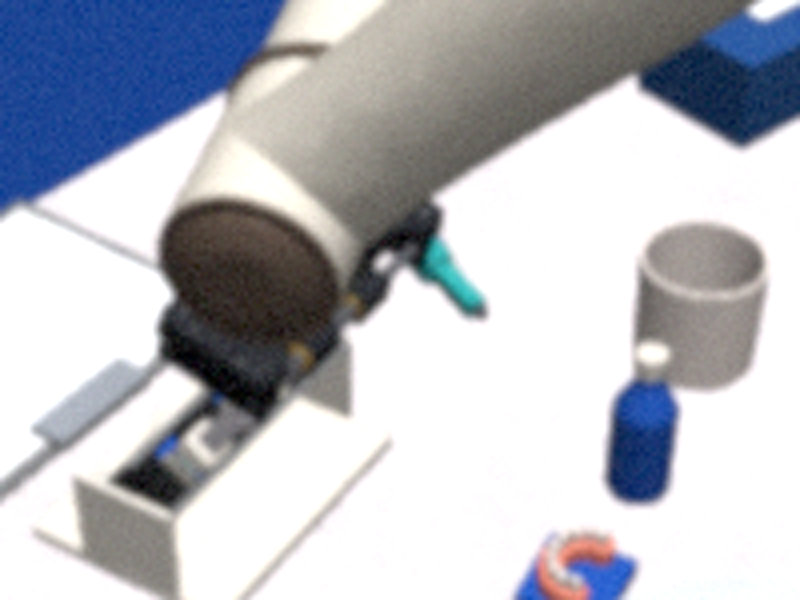

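The opening is 0.182 × 87 = 15.8 mm, which matches the 16 mm neck. Now I'll pull along the axis.

```bash
python3 -m crank '[{"linear":[0.0055,0,-0.015],"delta_rot":[0,0,0],"gripper":0},{"linear":[0.0055,0,-0.015],"delta_rot":[0,0,0],"gripper":0}]'; python3 -m crank '[{"linear":[0.0055,0,-0.015],"delta_rot":[0,0,0],"gripper":0},{"linear":[0.0055,0,-0.015],"delta_rot":[0,0,0],"gripper":0},{"linear":[0.0055,0,-0.015],"delta_rot":[0,0,0],"gripper":0},{"linear":[0.0055,0,-0.015],"delta_rot":[0,0,0],"gripper":0},{"linear":[0,0,0],"delta_rot":[0,0,0],"gripper":0},{"linear":[0,0,0],"delta_rot":[0,0,0],"gripper":0},{"linear":[0,0,0],"delta_rot":[0,0,0],"gripper":0}]'; python3 -c "
from pl import *
togo(*grasp('b',.113,15,.1))
F=[]
for i in range(6):
  c=capture('side'); s=r.sense(); F.append(np.r_[s['wrist_force'],s['moment']])
print(np.round(F,2),np.round(np.mean(F,0),3))
cv2.imwrite('pics/s9.png',cv2.convertScaleAbs(crop(c,180,100,380,250,4),alpha=1.6))
"
```

```text
time_s: 5.55
tcp_pos: [0.5431, 0.0273, 0.1425]
ee_rot: [[-0.953, -0.16, 0.258], [-0.155, 0.987, 0.042], [-0.261, -0.0, -0.965]]
wrist_force: [4.0, 1.5, -4.9]
gripper_width: 0.182
time_s: 6.42
tcp_pos: [0.5066, 0.0211, 0.1936]
ee_rot: [[-0.953, -0.16, 0.256], [-0.154, 0.987, 0.041], [-0.259, -0.001, -0.966]]
wrist_force: [0.1, 0.0, -2.1]
gripper_width: 0.182
t 6.42 tcp [0.5066 0.0211 0.1936] target [0.5043 0.0202 0.1964]
rotvec(tool) [-0.0002  0.0006  0.0013] deg 0.1
shift in current tool axes [ 0.0016 -0.0006 -0.0033]  in target axes [ 0.0016 -0.0006 -0.0033]
F [ 0.06  0.04 -2.12] M [-0.186  0.787 -0.003] w 0.182 j [  23.     4.7  -31.1    5.6  -39.7 -107.6]
[[ 0.44  0.22 -2.71 -0.17  0.87 -0.08]
 [ 0.   -0.82 -2.72 -0.14  0.84 -0.05]
 [-0.9   0.49 -2.59 -0.19  0.83  0.  ]
 [-0.46 -0.06 -1.71 -0.11  0.75  0.02]
 [ 0.72  0.23 -2.48 -0.17  0.83  0.01]
 [ 0.18  0.91 -3.4  -0.12  0.8   0.01]] [-0.003  0.161 -2.601 -0.15   0.82  -0.015]
```

View pics/s9.png

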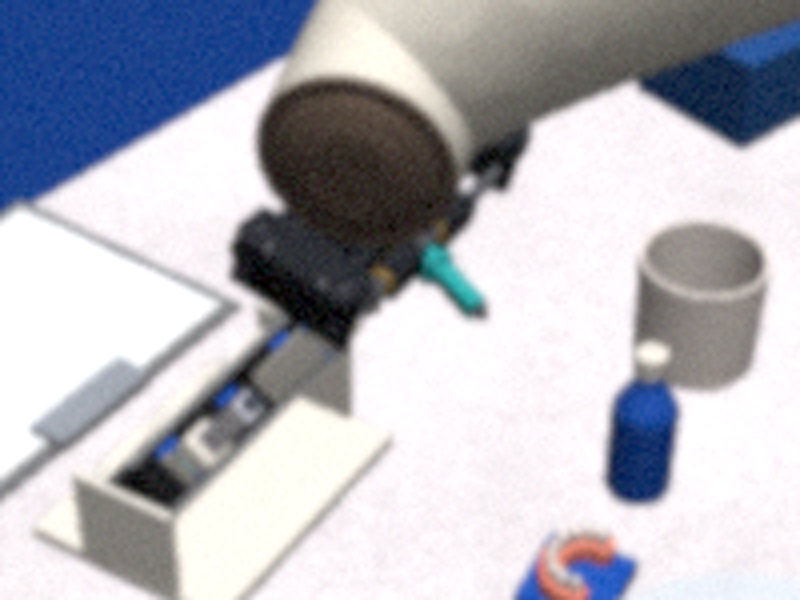

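Fz averages -2.6 N over six readings, against about +0.3 N before the pull. That fits a loaded piece (233–277 g). I'll draw it clear, lift it and weigh it again in free air.

```bash
python3 -m crank '[{"linear":[0.0085,0,-0.0235],"delta_rot":[0,0,0],"gripper":0},{"linear":[-0.01,0,-0.04],"delta_rot":[0,0,0],"gripper":0},{"linear":[-0.012,0,-0.045],"delta_rot":[0,0,0],"gripper":0},{"linear":[0,0,0],"delta_rot":[0,0.153,0],"gripper":0},{"linear":[0,0,0],"delta_rot":[0,0.153,0],"gripper":0},{"linear":[0,0,0],"delta_rot":[0,0.153,0],"gripper":0},{"linear":[0,0,0],"delta_rot":[0,0.152,0],"gripper":0},{"linear":[0,0,0],"delta_rot":[0,0,0],"gripper":0},{"linear":[0,0,0],"delta_rot":[0,0,0],"gripper":0}]'; python3 -c "
from pl import *
R=Rt(-20); togo(R,np.array([.4255,.245,.30])+.0187*R[:,2])
F=[]
for i in range(6):
  c=capture('side'); s=r.sense(); F.append(np.r_[s['wrist_force'],s['moment']])
print(np.round(np.mean(F,0),3),np.round(np.std(F,0),2))
cv2.imwrite('pics/s10.png',cv2.convertScaleAbs(crop(c,180,60,380,210,4),alpha=1.6))
c=capture('top');cv2.imwrite('pics/t10.png',cv2.convertScaleAbs(crop(c,180,90,360,225,4),alpha=1.6))
"
```

```text
time_s: 7.85
tcp_pos: [0.492, 0.0187, 0.3025]
ee_rot: [[-0.929, -0.16, -0.334], [-0.15, 0.987, -0.055], [0.338, -0.0, -0.941]]
wrist_force: [-0.6, -0.6, -2.1]
gripper_width: 0.18
t 7.85 tcp [0.492  0.0187 0.3025] target [0.4192 0.244  0.2824]
rotvec(tool) [-0.0009  0.0037  0.0011] deg 0.2
shift in current tool axes [0.027  0.234  0.0309]  in target axes [0.0271 0.2339 0.0312]
F [-0.57 -0.64 -2.09] M [ 0.137 -0.942 -0.004] w 0.18 j [ 19.   17.1   3.3  -3.3 -95.7 -99.5]
[-0.237  0.312 -2.659  0.131 -0.943 -0.009] [0.4  0.42 0.4  0.02 0.02 0.03]
```

View pics/s10.png

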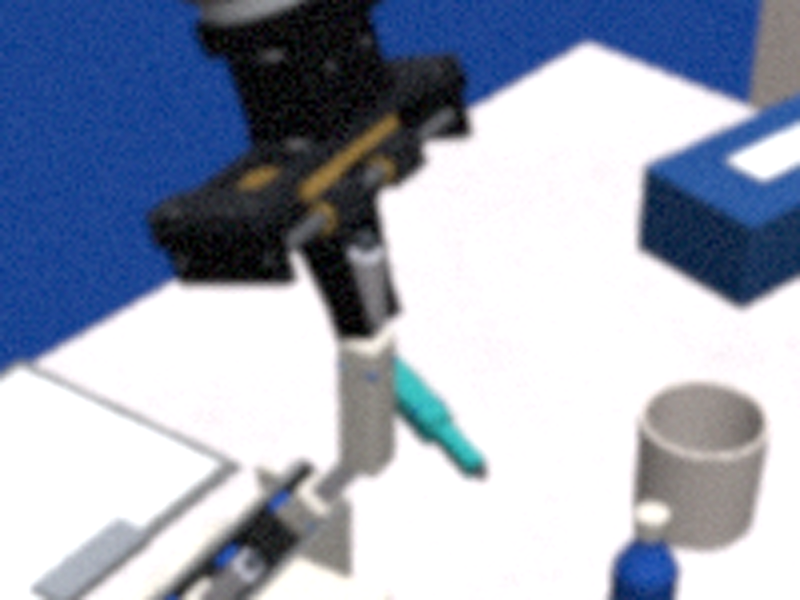

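View pics/t10.png

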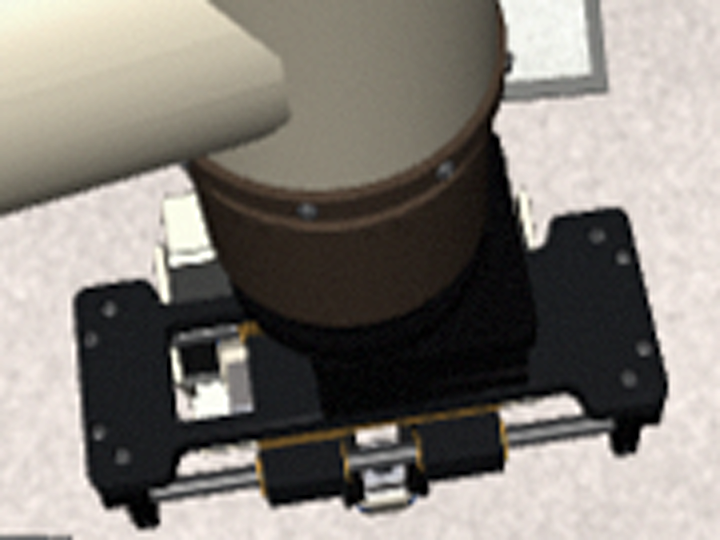

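The free-air weight is 2.66 N, about 271 g, so handpiece_b is the loaded one. In the side view it hangs upright below the fingers at (367,410). Next I'll carry it over the dock.

```bash
python3 -m crank '[{"linear":[0.0066,0.047,0.003],"delta_rot":[0,0,0],"gripper":0},{"linear":[0.0066,0.047,0.003],"delta_rot":[0,0,0],"gripper":0},{"linear":[0.0066,0.047,0.003],"delta_rot":[0,0,0],"gripper":0},{"linear":[0.0066,0.047,0.003],"delta_rot":[0,0,0],"gripper":0},{"linear":[0.0066,0.047,0.003],"delta_rot":[0,0,0],"gripper":0},{"linear":[0,0,0],"delta_rot":[0,0,0],"gripper":0},{"linear":[0,0,0],"delta_rot":[0,0,0],"gripper":0}]'; python3 -c "
from pl import *
R=Rt(-20); togo(R,np.array([.4255,.245,.175])+.0187*R[:,2])
c=capture('side')
cv2.imwrite('pics/s11.png',cv2.convertScaleAbs(crop(c,160,150,360,345,3),alpha=1.6))
c=capture('top');cv2.imwrite('pics/t11.png',cv2.convertScaleAbs(crop(c,100,150,280,285,4),alpha=1.6))
"
```

```text
time_s: 9.07
tcp_pos: [0.4183, 0.2447, 0.2999]
ee_rot: [[-0.928, -0.161, -0.335], [-0.151, 0.987, -0.055], [0.34, -0.001, -0.94]]
wrist_force: [0.5, 0.1, -2.7]
gripper_width: 0.18
t 9.07 tcp [0.4183 0.2447 0.2999] target [0.4192 0.244  0.1574]
rotvec(tool) [-0.0014  0.0023  0.0017] deg 0.2
shift in current tool axes [-0.0491 -0.0008  0.1337]  in target axes [-0.0494 -0.0009  0.1336]
F [ 0.48  0.12 -2.71] M [ 0.065 -0.956  0.022] w 0.18 j [  42.3   15.9    4.   -10.7  -94.9 -122.4]
```

View pics/s11.png

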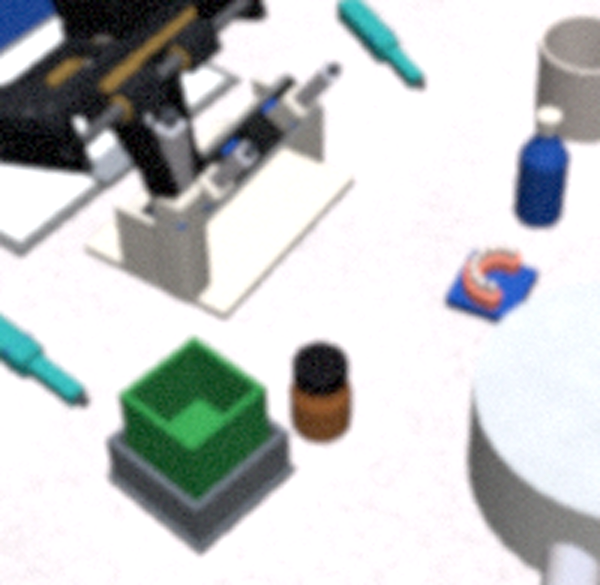

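View pics/t11.png

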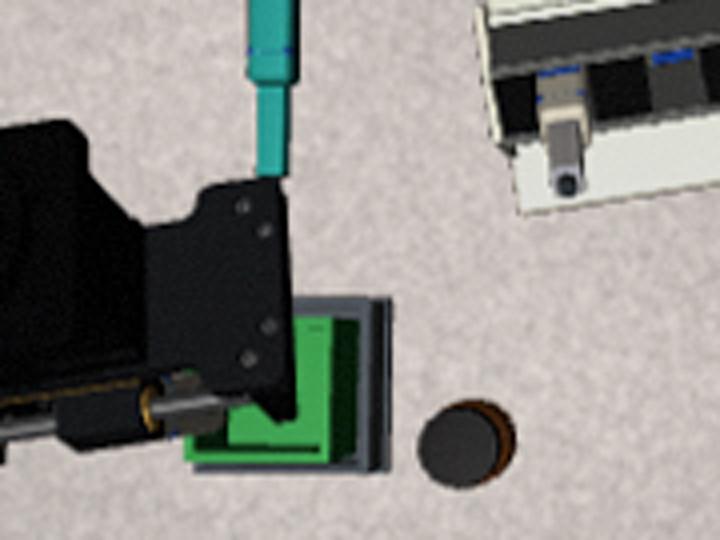

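The side view shows the handpiece upright, with its foot at about (185,290), over and behind the cup rim (195,340–495). I'll lower it to just above the rim and check that it lines up.

```bash
python3 -m crank '[{"linear":[-0.016,-0.001,0.045],"delta_rot":[0,0,0],"gripper":0},{"linear":[-0.016,0,0.045],"delta_rot":[0,0,0],"gripper":0},{"linear":[0,0,0],"delta_rot":[0,0,0],"gripper":0}]'; python3 -c "
from pl import *
R=Rt(-20); togo(R,np.array([.4255,.245,.152])+.0187*R[:,2])
c=capture('side')
im=crop(c,160,150,360,345,3)
cv2.imwrite('pics/s12.png',cv2.convertScaleAbs(im,alpha=1.6))
s=r.sense(); G=s['tcp_pos']-.0187*s['ee_rot'][:,2]; print(G, 'foot px', (proj(c,G-[0,0,.113])-[160,150])*3, 'cup centre rim', (proj(c,[.4255,.245,.1])-[160,150])*3)
"
```

```text
time_s: 9.55
tcp_pos: [0.4164, 0.2415, 0.2015]
ee_rot: [[-0.926, -0.158, -0.343], [-0.146, 0.987, -0.059], [0.348, -0.005, -0.938]]
wrist_force: [1.0, 0.5, -3.0]
gripper_width: 0.181
t 9.55 tcp [0.4164 0.2415 0.2015] target [0.4192 0.244  0.1344]
rotvec(tool) [-0.0043 -0.0062 -0.0022] deg 0.4
shift in current tool axes [-0.0262  0.0024  0.0618]  in target axes [-0.0259  0.002   0.0619]
F [ 1.01  0.5  -3.05] M [ 0.174 -1.147  0.008] w 0.181 j [  42.1   19.7   -5.   -10.8  -82.8 -120.1]
[0.42460669 0.24369007 0.2215858 ] foot px [[191.22534779 377.93523718]] cup centre rim [[189.8349397  386.28306956]]
```

View pics/s12.png

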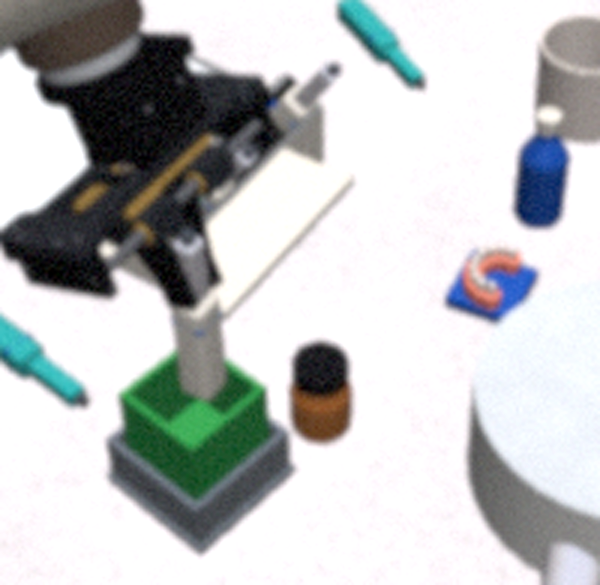

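The foot at (203,388) is inside the rim, whose centre is near (195,397). That is about 4 mm off centre with 19 mm of clearance. I'll correct it while lowering to the floor.

```bash
python3 -m crank '[{"linear":[-0.007,0.002,0.02],"delta_rot":[0,0,0],"gripper":0},{"linear":[-0.009,0,0.02],"delta_rot":[0,0,0],"gripper":0},{"linear":[-0.008,0,0.018],"delta_rot":[0,0,0],"gripper":0},{"linear":[0,0,0],"delta_rot":[0,0,0],"gripper":0},{"linear":[-0.003,0,0.008],"delta_rot":[0,0,0],"gripper":0},{"linear":[0,0,0],"delta_rot":[0,0,0],"gripper":0},{"linear":[0,0,0],"delta_rot":[0,0,0],"gripper":0}]'; python3 -c "
from pl import *
R=Rt(-20); togo(R,np.array([.4255,.245,.148])+.0187*R[:,2])
F=[]
for i in range(4):
  c=capture('side'); F.append(r.sense()['wrist_force'])
print(np.mean(F,0))
im=crop(c,160,150,360,345,3)
cv2.imwrite('pics/s13.png',cv2.convertScaleAbs(im,alpha=1.6))
s=r.sense(); G=s['tcp_pos']-.0187*s['ee_rot'][:,2]; print(G)
"
```

```text
time_s: 10.48
tcp_pos: [0.421, 0.2465, 0.1336]
ee_rot: [[-0.929, -0.16, -0.335], [-0.151, 0.987, -0.054], [0.339, 0.0, -0.941]]
wrist_force: [-0.1, -0.5, -2.4]
gripper_width: 0.183
t 10.47 tcp [0.421  0.2465 0.1336] target [0.4192 0.244  0.1304]
rotvec(tool) [-0.0004  0.0031  0.0015] deg 0.2
shift in current tool axes [ 0.001  -0.0022  0.0037]  in target axes [ 0.001  -0.0022  0.0037]
F [-0.07 -0.51 -2.43] M [ 0.146 -0.965 -0.02 ] w 0.183 j [  42.2   23.8   -9.3  -11.1  -74.1 -118.3]
[ 0.19548521  0.221821   -2.707755  ]
[0.4270759  0.24740124 0.15076406]
```

View pics/s13.png

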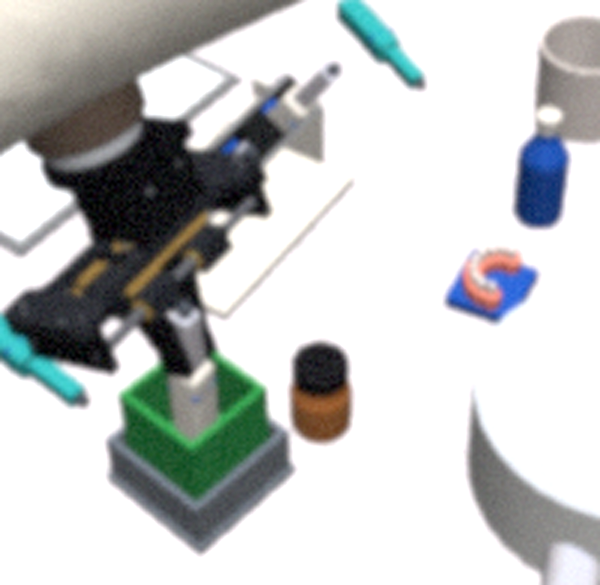

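It hasn't touched yet, since the force is still the full weight. I'll keep lowering in small steps until the cup carries it.

```bash
python3 -m crank '[{"linear":[-0.0017,-0.002,0.0047],"delta_rot":[0,0,0],"gripper":0},{"linear":[0,0,0],"delta_rot":[0,0,0],"gripper":0},{"linear":[-0.0017,0,0.0047],"delta_rot":[0,0,0],"gripper":0},{"linear":[0,0,0],"delta_rot":[0,0,0],"gripper":0},{"linear":[0,0,0],"delta_rot":[0,0,0],"gripper":0}]'; python3 -c "
from pl import *
F=[]
for i in range(4):
  c=capture('side'); F.append(r.sense()['wrist_force'])
print(np.mean(F,0))
s=r.sense(); G=s['tcp_pos']-.0187*s['ee_rot'][:,2]; print(G)
"
```

```text
time_s: 11.3
tcp_pos: [0.421, 0.2442, 0.123]
ee_rot: [[-0.928, -0.16, -0.336], [-0.15, 0.987, -0.055], [0.34, -0.001, -0.94]]
wrist_force: [-0.3, 0.3, 0.4]
gripper_width: 0.182
[-0.20447954  0.02792743 -0.60422384]
[0.42731486 0.24525128 0.14060992]
```

The cup now carries about 2.1 N. I'll release and withdraw straight up.

```bash
python3 -m crank '[{"linear":[0,0,0],"delta_rot":[0,0,0],"gripper":40},{"linear":[0,0,0],"delta_rot":[0,0,0],"gripper":60},{"linear":[0,0,0],"delta_rot":[0,0,0],"gripper":60},{"linear":[0,0,0],"delta_rot":[0,0,0],"gripper":60},{"linear":[0.01,0,-0.028],"delta_rot":[0,0,0],"gripper":60},{"linear":[0.015,0,-0.042],"delta_rot":[0,0,0],"gripper":60},{"linear":[0.015,0,-0.042],"delta_rot":[0,0,0],"gripper":60},{"linear":[0.015,0,-0.042],"delta_rot":[0,0,0],"gripper":60},{"linear":[0,-0.06,0],"delta_rot":[0,0,0],"gripper":60},{"linear":[0,-0.06,0],"delta_rot":[0,0,0],"gripper":60}]'; python3 -m crank '[{"linear":[0,-0.06,0],"delta_rot":[0,0,0],"gripper":60},{"linear":[0,-0.06,0],"delta_rot":[0,0,0],"gripper":60},{"linear":[0,0,0],"delta_rot":[0,0,0],"gripper":60},{"linear":[0,0,0],"delta_rot":[0,0,0],"gripper":60}]'; python3 -c "
from pl import *
c=capture('side')
cv2.imwrite('pics/s14.png',cv2.convertScaleAbs(crop(c,160,150,360,345,3),alpha=1.6))
c=capture('top')
cv2.imwrite('pics/t14.png',cv2.convertScaleAbs(crop(c,130,110,330,300,3),alpha=1.6))
F=r.sense()['wrist_force'];print(F)
"
```

```text
time_s: 12.75
tcp_pos: [0.441, 0.1252, 0.2871]
ee_rot: [[-0.928, -0.162, -0.334], [-0.153, 0.987, -0.054], [0.339, 0.001, -0.941]]
wrist_force: [1.2, -0.2, -1.2]
gripper_width: 0.597
time_s: 13.25
tcp_pos: [0.46, 0.0076, 0.2864]
ee_rot: [[-0.928, -0.159, -0.336], [-0.15, 0.987, -0.054], [0.34, 0.0, -0.94]]
wrist_force: [-0.7, 0.1, 1.2]
gripper_width: 0.603
[-0.31722761 -0.42326986 -0.29590724]
```

View pics/s14.png

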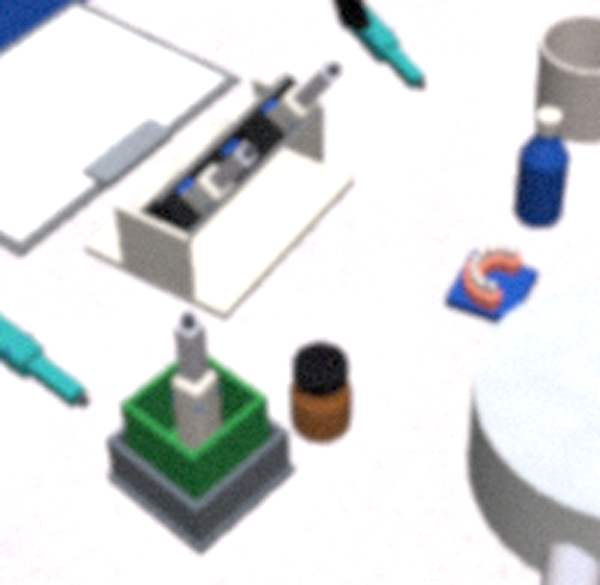

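View pics/t14.png

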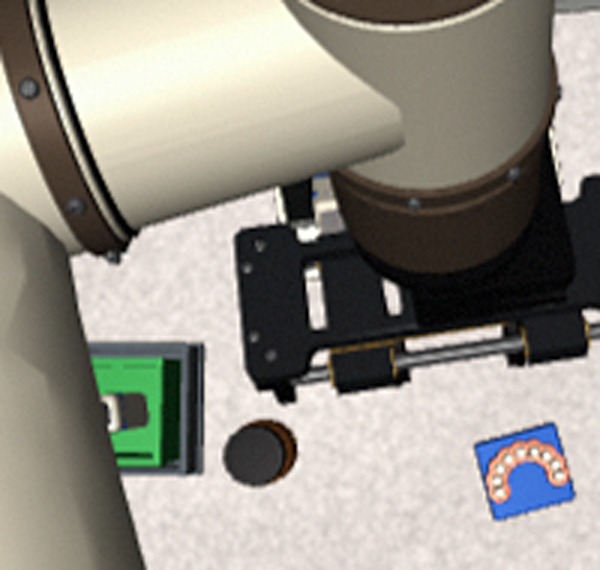

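The handpiece stands upright in the cup, with its tip at (189,320) and body at (197,405). The other two are still in the case, and the jar, jaw and bottle look untouched. One last check measures the sink and any movement against the first images.

```bash
python3 - <<'E'
from pl import *
from scipy.optimize import minimize_scalar
a=cv2.imread("pics/side0.png"); c=capture("side"); b=c["img"]
def gl(im):
    g=im.astype(int); m=(g[...,1]>g[...,2]+25)&(g[...,1]>g[...,0]+15)&(g[...,1]>35); m[:,:195]=0;m[:260]=0;m[:,260:]=0;m[330:]=0
    ys,xs=np.nonzero(m); return [ (x,ys[xs==x].min()) for x in (204,206,208,212,240,244,246)], xs.min(), xs.max()
print(gl(a)); print(gl(b))
for z in(.1,.09): print(z,proj(c,np.array([[.4625,.282,z],[.3885,.208,z]])).round(1).tolist())
# shift by phase correlation of object patches
G=lambda i:cv2.cvtColor(i,cv2.COLOR_BGR2GRAY).astype(np.float32)
for n,(u0,v0,u1,v1) in dict(jar=(250,255,285,300),jaw=(302,225,345,260),bottle=(325,180,355,230),hpa=(258,163,282,190),hpc=(215,200,238,225)).items():
    print(n,np.round(cv2.phaseCorrelate(G(a)[v0:v1,u0:u1],G(b)[v0:v1,u0:u1]),2))
print(r.sense()["wrist_force"],r.sense()["time_s"])
E
```

```text
([(204, np.int64(278)), (206, np.int64(276)), (208, np.int64(275)), (212, np.int64(272)), (240, np.int64(274)), (244, np.int64(276)), (246, np.int64(278))], np.int64(201), np.int64(248))
([(204, np.int64(282)), (206, np.int64(280)), (208, np.int64(278)), (212, np.int64(275)), (240, np.int64(277)), (244, np.int64(279)), (246, np.int64(281))], np.int64(201), np.int64(248))
0.1 [[198.4, 279.8], [248.1, 277.7]]
0.09 [[198.9, 282.9], [248.2, 280.7]]Traceback (most recent call last):
  File "<stdin>", line 12, in <module>
    return _wrapfunc(a, 'round', decimals=decimals, out=out)
    return _wrapit(obj, method, *args, **kwds)
    conv = _array_converter(obj)
ValueError: setting an array element with a sequence. The requested array has an inhomogeneous shape after 1 dimensions. The detected shape was (2,) + inhomogeneous part.
```

```bash
python3 - <<'E'
from pl import *
a=cv2.imread("pics/side0.png"); b=capture("side")["img"]
G=lambda i:cv2.cvtColor(i,cv2.COLOR_BGR2GRAY).astype(np.float32)
for n,(u0,v0,u1,v1) in dict(jar=(250,255,285,300),jaw=(302,225,345,260),bottle=(325,180,355,230),hpa=(258,163,282,190),hpc=(215,200,238,225)).items():
    (d,q)=cv2.phaseCorrelate(G(a)[v0:v1,u0:u1],G(b)[v0:v1,u0:u1]); print(n,np.round(d,2),round(q,2), "absdiff",np.abs(G(a)-G(b))[v0:v1,u0:u1].mean().round(1))
s=r.sense();print(s["wrist_force"],s["time_s"])
workorder.finish_job()
E
```

```text
jar [-0.07  0.51] 1.09 absdiff 9.4
jaw [0.47 0.06] 0.94 absdiff 10.2
bottle [ 0.03 -0.08] 1.07 absdiff 9.1
hpa [0.2  0.29] 0.87 absdiff 12.0
hpc [-0.05  0.55] 1.07 absdiff 7.7
[ 0.29146522 -0.66012088  1.09883624] 13.45
the job is handed in; nothing more can be done
```

The loaded handpiece was handpiece_b, in the middle cutout. It now stands foot down in the green cup, and I handed the job in at about 13.5 s. It was the first one I pulled, so no dummies went into the pot, and a and c are still in their cutouts.

**Weight:** it measured about 2.66 N hanging free, roughly 271 g, which is within the 233–277 g given.

**Last checks:**
- **Cup:** the side camera shows its rim 3–4 px lower than at the start. That is about 10 mm of sink by the calibration, in line with the 9–11 mm expected under the loaded piece. The handpiece stands upright inside it.
- **Everything else:** the jar, jaw, bottle, handpiece_a and handpiece_c moved no more than about 0.6 px, which is around 1–2 mm and close to measurement noise.
- **Gripper:** open and well clear of everything. The last force reading was under 1.5 N, only slightly above the sensor's usual scatter.

**What did not go to plan:**
- **Approach angle:** my first approach at the full 35° lean nearly ran joint 5 to its limit. I gripped with the tool tilted only 15° instead.
- **Script error:** one of the final check scripts stopped on a print formatting error. I reran it before handing in.

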